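# Fetch the feed scoop from behind the tongs

## Robot

A 7-joint arm with a two-finger parallel gripper is mounted at the origin on the work surface. World frame = base frame: x ahead of the robot, y to its left, z up, the work surface at z = 0. Lengths are in m, angles in rad, forces in N, time in s.
With the tool pointing down it reaches from about 0.4 to 0.875 m from the base axis. Payload 6.5 kg.
Tool frame: the origin (TCP) lies midway between the tips of the shut fingers; the grasp point (between the pads) lies 19 mm behind it; z points along the fingers, y is the line along which they close (so a half turn about z gives the same grasp; the last joint's range is limited). The gripper opens to 88 mm and grips with 3 to 60 N. Pads are 18 mm wide; open, the fingers measure 123 mm over their backs; the gripper's body (75 mm by 187 mm) begins 45 mm behind the grasp point.
Start: joints at [1.089, 0.536, -0.004, 1.538, 0.003, 1.067, -0.071], TCP at [0.263, -0.595, 0.239] pointing down, gripper open.
Joint ranges: [-2.7, 2.7], [-0.37, 2.16], [-1.27, 1.26], [0.24, 2.4], [-1.31, 4.45], [0.19, 1.91], [-2.76, 2.76]. Speed limits (rad/s): [2.39, 2.39, 3.14, 3.14, 3.14, 3.14, 3.14].

## Interface

Orientations are given as a rotation vector (axis times angle).
In Python, from station import arm gives the robot as it stands.
- The arm moves only by the tool carry_out, never from a script. Its argument "deltas" is a list of rows, each a list of 3 entries, a list of its own where there are three numbers: the shift along the tool's x, y, z in m, then the turn about the tool's z in degrees, then the finger opening in m, from 0 to 0.0881. A call has 1 to 10 rows; each row shifts and turns the commanded pose from where the row before left it, along the tool's axes as they then stand; what a row does not reach is not made up. A row lasts 1/8 s, in which the tool goes at most 62.5 mm and 10.7 degrees, less where a joint would pass 70% of its speed; a pose out of reach is approached as far as the arm can. A call is refused whole if a number of a shift passes 0.0625 or a number of a turn 10.7, either way. A call with a gripper value outside its range is refused whole. The fingers move at their own pace and stop on an object; "newtons" is the grip in N (left out, the last holds). Time passes only in rows, so rows that do not move let the fingers close. It gives the time, the measured TCP pose, the force, the opening and the grip force at its end, in the units of the state.
- arm.read_state(): the state, without advancing time (a new reading comes with each control period).
- arm.grab_frame(name): name is "side" or "top" or "wrist"; returns a dict with "frame" (384x512x3 uint8, red, green, blue), "range_z" (384x512 float32, m along the optical axis (not along the pixel's ray), 0 where there is no reading), "vfov" (degrees; the focal length in pixels is half the picture's height over the tangent of half this angle, whatever the lens; pixels are square), "cx", "cy" (the principal point, pixels), "R" (3x3) and "t" (3): a world point X has camera coordinates R X + t. Camera axes: x right, y down, z forward; pixel columns grow to the right and rows downward; lengths in m; the calibration is good to about 2 mm. A picture is of the moment at which its call begins.
- arm.close_job(): hands the job in; it is judged then, once.
The state is a dict: "t": time; "qpos": joint angles; "dq": joint speeds; "joint_efforts": joint torques, N m; "tool_pos": TCP position; "ee_rot": TCP orientation; "wrist_force": force on the tool from outside, world axes, zero at the start; "moment": the same for the moment, N m; "grip_width": opening from 0.0 (shut) to 1.0 (fully open); "gripper_force": force on a finger pad.
Only numpy, scipy, OpenCV 4.12 (cv2) and the standard library are available. Lean on these libraries where they do the work, as an engineer would, in place of code of your own. Each camera call takes 0.05 s, during which the arm holds its last target. There are 200 camera calls.

## Task

The steel feed scoop hangs at the back of a crowded pegboard hook, behind the bamboo tongs. Hang the tongs by their eye on the spare hook and slide them back to the rear half of its wire so that they cannot slip off (that hook has been bent up or down, so feel for the wire rather than trust its place); then take the scoop off and stand it mouth down in its steel holder, right down on the floor. Handle the hooks gently, never forcing either of them with more than about 15 N, let nothing drop, and leave everything else where it is.

Things in the scene. Friction and masses are not known exactly. Their poses are not given: they have to be found in the camera images.
- full_hook: Long steel hook in the pegboard's upper row, carrying tongs and scoop. Origin: where the wire's axis leaves the board's front face; -x straight out of the board, z up, y along the board. Wire 6 mm thick, level along -x for 118 mm, then turned up in the last 12 mm: at its end, 130 mm out, the wire's axis is 8 mm and its top 11 mm above the straight part's axis. All hooks spring by 1 mm for about 3.5 N on the end.
- spare_hook: Empty hook of the same make (three hooks 110 mm apart in any order); same origin and axes. It has been bent at its root by an angle not given: it runs straight from the origin in the x-z plane, but its end stands anywhere from 22 mm too low to 22 mm too high. 
- board: The pegboard: painted panel 400 mm wide (y), 12 mm thick, standing on feet, its top 320 mm above the counter; origin on the counter below the middle of its front face; -x straight out of the board. All three long hooks leave it 270 mm above the counter.
- busy_hook: Third hook of the same make, which carries a small steel sieve and is not needed.
- tongs: Bamboo tongs sawn from 10 mm board, 204 mm long, 0.1 kg, hanging in front, about 102 mm out from the board. Origin at the eye's centre; axes as the hook's (x through the eye into the board). Solid head 30 mm wide (y), from 17 mm above to 56 mm below the origin; then two legs spreading to 46 mm, ending 187 mm below the origin.
- tongs_eye (a point): Centre of the tongs' eye, a slot 14 mm wide (y) and 18 mm high (z) with 8 mm of bamboo above it; same axes. Hanging, the top of the eye rests on the wire, so this point is 6 mm below the wire's axis.
- tongs_grip (a point): Place to grip the tongs, in the solid head 24 mm below the eye's centre: 30 mm wide (y), 10 mm thick. Same axes. Fingers from above can straddle the wire.
- scoop: Steel scoop, 186 mm long, 0.16 kg, behind the tongs, about 60 mm out from the board. Origin at the eye's centre; axes as the hook's. Flat handle 28 mm wide (y), 5 mm thick, from 17 mm above to 82 mm below the origin; below it a trough 57 mm wide (y), 38 mm deep (x, centred on the handle), open end (mouth) down, 169 mm below the origin.
- scoop_eye (a point): Centre of the scoop's eye, a slot 14 mm wide and 18 mm high with 8 mm of steel above it; same axes. It hangs on the wire as the tongs do.
- scoop_grip (a point): Place to grip the scoop, in its handle 24 mm below the eye's centre: 28 mm wide (y), 5 mm thick. Same axes.
- scoop_mouth (a point): Centre of the scoop's mouth, its lowest end, 169 mm below the eye's centre; same axes.
- holder: Scoop holder: open steel pocket fixed to the counter, 58 mm (x) by 76 mm (y) inside, walls 3 mm, rim 95 mm high, inner floor 5 mm above its origin, which is at the centre of its underside; z up. The trough fits either way round with its 57 mm width along the holder's y.
- sieve_eye (a point): Eye of the steel sieve (disc 76 mm across, 151 mm long) hanging on the third hook. Leave alone.
- hide: Green plastic half-round reptile hide, 130 x 136 x 72 mm, origin under its centre. Leave alone.
- bowl: Frosted glass bowl, 130 mm across, 52 mm high, origin under its centre. Leave alone.
- tin: Aluminium tin with a lid on it, 105 mm across, 117 mm high, origin under its centre. Leave alone.
- dish: Small terracotta dish, 84 mm across, 22 mm high, on the counter below the hooks, origin under its centre. Leave alone.
- jar: White plastic jar, 64 mm across, 75 mm high, origin under its centre. Leave alone.
- sprayer: Spray bottle, 74 mm across, 203 mm high, origin under its centre. Leave alone.
Things that resemble listed ones, but are neither listed nor needed, are in the scene too. There is more than one size of the tongs; the job needs the middle-sized. Leave any orange look-alike of the scoop alone.

How it is judged:
By the outcome, as a careful person would: the job done as asked, in the order asked, and still so for the second after the job is handed in, with the robot touching nothing.
It also fails if it takes over 70 s, if anything falls off the work surface, if the arm or the gripper's body presses on something with over 40 N, if the wrist force passes 120 N, or if a joint passes its speed limit or range.

## Working session

There is one attempt and no reset: what is moved stays moved. The work goes in short steps, Python scripts to look and compute and a tool call to move; the robot and the scene stay as the last step left them, time stands still between calls to the robot, and variables do not carry over. Pictures are saved under pics/ and viewed, at most 12 in all, crops included, and the job is handed in when it is done.

Besides the shell and the picture viewer there is one more tool, called after "Emit:" by a JSON object that holds its "api" and its "payload". carry_out: Moves the arm, as the interface text tells. Its arguments: {"type":"object","properties":{"deltas":{"type":"array"},"newtons":{"type":"number"}},"required":["deltas"]}

```bash
mkdir -p pics; ls
cat > h.py <<'E'
import numpy as np, cv2
from station import arm
from scipy.spatial.transform import Rotation as Ro
def grab(n):
    f=arm.grab_frame(n); f['R']=np.array(f['R']);f['t']=np.array(f['t'])
    f['f']=192/np.tan(np.radians(f['vfov'])/2); return f
def pts(f):
    v,u=np.mgrid[0:384,0:512]; z=f['range_z']
    c=np.stack([(u-f['cx'])/f['f']*z,(v-f['cy'])/f['f']*z,z],-1)
    return (c-f['t'])@f['R']
def proj(f,X):
    c=f['R']@np.array(X)+f['t']; return c[0]/c[2]*f['f']+f['cx'],c[1]/c[2]*f['f']+f['cy']
def save(f,name,crop=None,s=1):
    im=f['frame'][...,::-1]
    if crop: a,b,c,d=crop; im=im[b:d,a:c]
    cv2.imwrite('pics/'+name,cv2.resize(im,None,fx=s,fy=s,interpolation=cv2.INTER_CUBIC))
E
python3 - <<'E'
from h import *
import pickle
s=arm.read_state();print(s)
D={}
for n in('side','top','wrist'):
    f=grab(n);D[n]=f;print(n,f['f'],-f['R'].T@f['t'],f['R'][2])
pickle.dump(D,open('d0.pkl','wb'))
im=np.hstack([D['side']['frame'],D['top']['frame']])[...,::-1]
cv2.imwrite('pics/side0.png',cv2.resize(D['side']['frame'][...,::-1],(780,585)))
cv2.imwrite('pics/top0.png',cv2.resize(D['top']['frame'][...,::-1],(780,585)))
E
```

```text
pics
{'t': 0.0, 'qpos': array([ 1.08879967,  0.53717309, -0.00445388,  1.53883455,  0.00260975,
        1.06727234, -0.07121881]), 'dq': array([ 5.36322265e-04, -1.57974669e-04,  2.28376261e-05, -1.90542503e-03,
       -9.97508744e-04,  6.60205681e-04, -1.85751706e-03]), 'joint_efforts': array([-1.60468167e-04, -5.70987904e+01,  9.90894064e-01, -2.51607567e+01,
       -5.62077085e-02,  1.77952956e-02,  1.47078840e-04]), 'tool_pos': array([ 0.26230007, -0.59407914,  0.23784947]), 'ee_rot': array([-3.07234089e+00, -6.48212579e-01,  7.34425551e-04]), 'wrist_force': array([-1.01882794,  0.51865946, -0.31872276]), 'moment': array([ 0.02081315, -0.02106389,  0.05933999]), 'gripper_force': 0.0, 'grip_width': 0.9986799030368432}
side 361.6295451039841 [0.24640584 1.03861841 1.0872059 ] [ 0.18537359 -0.77521689 -0.6038836 ]
top 356.1492156711437 [ 0.28775651 -0.1021311   1.42584175] [ 0.19981488  0.00163076 -0.97983231]
wrist 343.64784756839 [ 0.33089652 -0.56369021  0.38435394] [-0.26481734 -0.11474192 -0.95744768]
```

View pics/side0.png

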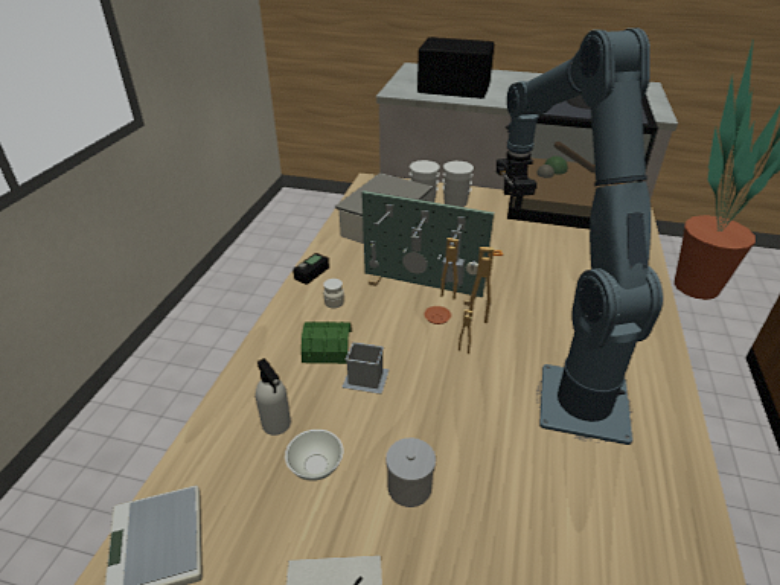

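View pics/top0.png

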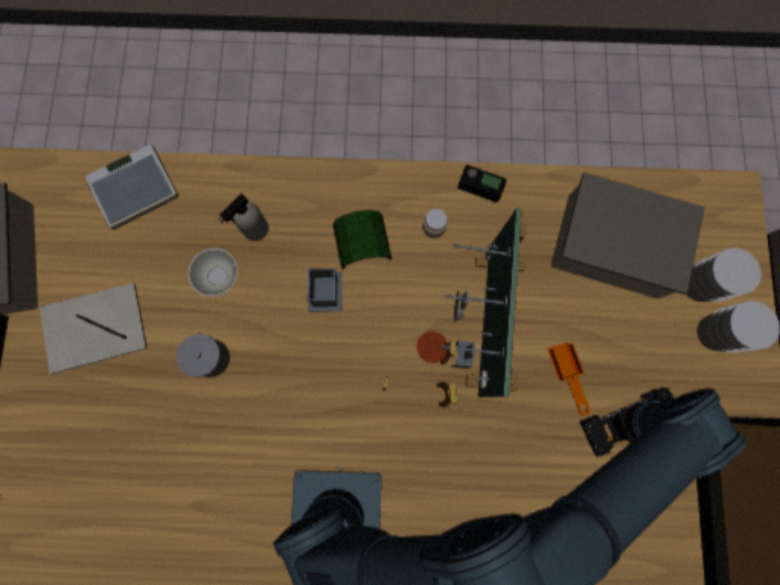

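The side view shows three hooks on the green board: empty at (385,212), sieve at (420,225), and tongs with scoop at (455,235). There are other tongs at (483,270) and (467,325). The top view shows the same hooks at (480,248), (475,298) and (475,350), and the holder at (323,287).

Tongs candidates in the side view: (452,262), which hang on the hook in front of the scoop; (483,270), larger; (467,325), smaller. The first fits. I'll confirm with a crop.

Run:
```python
from h import *
import pickle
D=pickle.load(open('d0.pkl','rb'))
s,t=D['side'],D['top']
a=cv2.resize(s['frame'][115:240,225:345],None,fx=4.6,fy=4.6,interpolation=cv2.INTER_CUBIC)
cv2.imwrite('pics/crop1.png',a[...,::-1][:600,:800])
P=pts(s);v,u=np.mgrid[0:384,0:512];sc=512/780
hsv=cv2.cvtColor(s['frame'],cv2.COLOR_RGB2HSV)
print('board hsv',hsv[int(265*sc),int(440*sc)-12],hsv[150,245])
m=(u>236)&(u<325)&(v>122)&(v<195)&(s['range_z']>0)
X=P[m]
# RANSAC plane (vertical)
rng=np.random.default_rng(0);best=(0,)
for _ in range(400):
    a=X[rng.choice(len(X),3,False)];n=np.cross(a[1]-a[0],a[2]-a[0]);n/=np.linalg.norm(n)+1e-12
    i=abs((X-a[0])@n)<.004
    if i.sum()>best[0] and abs(n[2])<.1: best=(i.sum(),n,i)
Y=X[best[2]];c=Y.mean(0);n=np.linalg.svd(Y-c)[2][2]
if n[1]<0:n=-n
print('board n',n,'c',c,len(Y),'std',((Y-c)@n).std())
n=np.array([n[0],n[1],0]);n/=np.linalg.norm(n);e=np.array([-n[1],n[0],0])
# n = out of board (board -x); board y = z x (board x) = cross(z,-n)
by=np.cross([0,0,1],-n)
q=(Y-c)
print('by',by,'extent y',np.percentile(q@by,[0,1,99,100]),'z',np.percentile(Y[:,2],[0,1,99,100]))
W=P.reshape(-1,3);ok=(s['range_z'].ravel()>0)
d=(W-c)@n;yy=(W-c)@by
Q=pts(t).reshape(-1,3);dt=(Q-c)@n;yt=(Q-c)@by
for nm,dd,y2,z,k in(('side',d,yy,W[:,2],ok),('top',dt,yt,Q[:,2],t['range_z'].ravel()>0)):
    k=k&(dd>.012)&(dd<.16)&(abs(y2)<.26)&(z>.235)&(z<.33)
    o=np.argsort(y2[k]);
    print(nm,k.sum());A=np.c_[y2[k],dd[k],z[k]][o];print(np.round(A[::max(1,len(A)//90)]*1000).astype(int).tolist())
```

```text
board hsv [30 19 66] [70 47 49]
board n [0.08676709 0.99622362 0.00315858] c [ 0.51504224 -0.36537379  0.19176801] 2726 std 0.002073783796389902
by [ 0.99622859 -0.08676753  0.        ] extent y [-0.21251466 -0.20783992  0.18368329  0.1992337 ] z [-0.0051186   0.00102063  0.32104841  0.32402336]
side 251
[[-239, 96, 254], [-237, 88, 253], [-236, 93, 236], [-235, 82, 264], [-235, 91, 244], [-233, 95, 262], [-232, 97, 238], [-231, 95, 246], [-231, 97, 252], [-229, 94, 260], [-227, 88, 266], [-225, 93, 259], [-223, 85, 263], [-221, 98, 261], [-220, 92, 267], [-217, 99, 266], [-213, 99, 260], [-212, 96, 268], [-210, 102, 256], [-209, 98, 263], [-207, 102, 246], [-206, 96, 246], [-205, 105, 266], [-204, 106, 237], [-203, 99, 237], [-203, 107, 258], [-201, 101, 258], [-199, 94, 264], [-139, 106, 248], [-138, 109, 270], [-138, 102, 250], [-137, 102, 255], [-137, 63, 246], [-136, 106, 282], [-136, 111, 245], [-135, 62, 266], [-135, 105, 236], [-135, 62, 271], [-134, 60, 274], [-134, 107, 257], [-134, 111, 275], [-133, 107, 267], [-133, 64, 251], [-132, 112, 240], [-132, 111, 244], [-131, 64,
[... 2563 characters left out ...]
269], [-14, 128, 277], [-14, 110, 270], [-13, 107, 271], [-13, 77, 272], [-13, 101, 274], [-13, 86, 282], [-13, 71, 272], [-12, 94, 273], [-12, 38, 273], [-12, 35, 273], [-11, 117, 271], [-11, 28, 273], [-11, 78, 275], [-10, 125, 279], [-10, 81, 270], [-10, 39, 277], [-10, 18, 272], [-10, 74, 271], [-9, 41, 273], [-9, 15, 271], [-5, 82, 277], [-3, 86, 280], [1, 87, 281], [95, 124, 295], [96, 89, 283], [96, 82, 285], [96, 109, 284], [97, 20, 272], [97, 13, 274], [97, 34, 277], [97, 76, 284], [97, 58, 278], [98, 116, 289], [98, 113, 289], [98, 72, 281], [99, 45, 279], [99, 121, 294], [99, 24, 274], [99, 106, 287], [100, 103, 287], [100, 38, 277], [100, 79, 283], [101, 96, 285], [101, 31, 275]]
```

View pics/crop1.png

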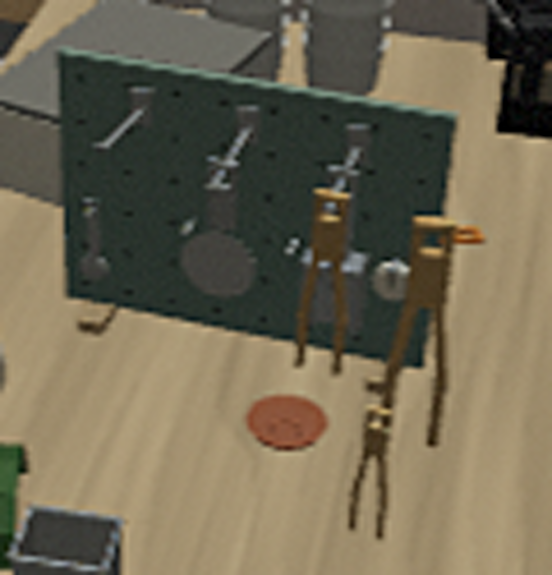

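The crop confirms it. The medium tongs at crop (330,270) hang on the right-hand hook in front of the scoop. The large pair at (430,300) and the small pair at (375,460) stand elsewhere. The spare hook, at the left, looks bent up. Next I'll work out the hook lines, the holder and the moves.

```bash
cat >> h.py <<'E'
n=np.array([.0868,.99623,0]);by=np.array([.99623,-.0868,0]);C=np.array([.51504,-.36537,0])
def toB(X): X=np.asarray(X)-C; return np.stack([X@n,X@by,X[...,2]],-1)   # (out,y,z)
def toW(b): return C+b[0]*n+b[1]*by+np.array([0,0,b[2]])
def st():
    s=arm.read_state();b=toB(s['tool_pos']);R=Ro.from_rotvec(s['ee_rot']).as_matrix()
    print('t %.2f'%s['t'],'B mm',np.round(b*1000,1),'yawerr',round(np.degrees(np.arctan2(R[:2,0]@by[:2],R[:2,0]@n[:2])),2),'F(out,y,z)',np.round([np.dot(s['wrist_force'],n),np.dot(s['wrist_force'],by),s['wrist_force'][2]],2),'w',round(s['grip_width']*88.1,1),'gf',round(s['gripper_force'],1))
    return s
E
python3 - <<'E'
from h import *
import pickle
D=pickle.load(open('d0.pkl','rb'))
st()
for nm in('side','top'):
    f=D[nm];B=toB(pts(f))[f['range_z']>0];
    for y0 in(98,-12,-122):
        k=(abs(B[:,1]*1000-y0)<8)&(B[:,0]>.015)&(B[:,0]<.116)&(B[:,2]>.255)&(B[:,2]<.31);b=B[k]
        if y0!=98: b=b[(b[:,2]<.277)]
        p=np.polyfit(b[:,0],b[:,2],1);r=b[:,2]-np.polyval(p,b[:,0]);print(nm,y0,'n',len(b),'slope',p[0],'z@0',p[1],'std',r.std(),'y',np.median(b[:,1]),np.polyfit(b[:,0],b[:,1],1))
    k=(abs(B[:,1]+.122)<.02)&(B[:,2]>.2)&(B[:,2]<.285)
    for a,c in((.09,.118),(.045,.075)):
        b=B[k&(B[:,0]>a)&(B[:,0]<c)];b=b[(b[:,2]<.262)|(b[:,2]>.277)];print(nm,a,'out,y',np.median(b,0),b[:,1].min(),b[:,1].max(),b[:,2].max(),len(b))
    W=pts(f)[f['range_z']>0]
    k=(W[:,2]>.083)&(W[:,2]<.105)&(abs(W[:,0]-.5)<.2)&(abs(W[:,1]-.03)<.2);w=W[k]
    if nm=='top':
        v,u=np.mgrid[0:384,0:512];h=pts(f)[250*512//780:330*512//780,290*512//780:350*512//780];
        w=h[(h[...,2]>.083)&(h[...,2]<.108)]
        print('holder',len(w),cv2.minAreaRect(w[:,:2].astype(np.float32)),w.min(0),w.max(0))
        print('toB',toB(w.mean(0)))
    else:
        ww=w[(abs(w[:,0]-.5)<.2)];print(len(w))
save(D['top'],'hold.png',(195,155,240,215),8)
E
```

```text
t 0.15 B mm [-249.9 -231.9  238.1] yawerr 61.2 F(out,y,z) [-0.6   0.71  0.51] w 88.4 gf 0.0
side 98 n 16 slope 0.14774937347447645 z@0 0.2718613725834507 std 0.002310043427817143 y 0.09482542713003275 [-0.00130431  0.09466681]
side -12 n 21 slope -0.0426059531047028 z@0 0.27329264846789914 std 0.005652246374719072 y -0.014374426452787841 [ 0.0163559  -0.01392878]
side -122 n 25 slope -0.07190731263304471 z@0 0.27644917613910064 std 0.00420568508233061 y -0.12265068160014816 [ 0.05406611 -0.12649941]
side 0.09 out,y [ 0.10724116 -0.12324675  0.23903938] -0.13876515732394862 -0.10913321064745131 0.2840970656493973 98
side 0.045 out,y [ 0.06276319 -0.13258921  0.24407038] -0.13741938436675147 -0.10933683965481644 0.2813821633719198 32
172
top 98 n 52 slope 0.1618468776860367 z@0 0.2704447714305717 std 0.0019160184837167821 y 0.09829525471300102 [-0.00777199  0.09871387]
top -12 n 56 slope -0.0042667861545118745 z@0 0.2722115481134064 std 0.0025499084949855435 y -0.011981277329738013 [ 0.00277673 -0.01182404]
top -122 n 53 slope -0.004733292552303609 z@0 0.2711185897537546 std 0.0038509364711810518 y -0.12118044930729248 [-0.00100379 -0.12081353]
top 0.09 out,y [ 0.10731162 -0.12384368  0.27775482] -0.13666883368309352 -0.1073700226032601 0.2833620651793873 44
top 0.045 out,y [ 0.06400492 -0.12274545  0.25142531] -0.13527503633164623 -0.1083511414206772 0.2828337613934565 39
holder 116 ((0.5673308372497559, 0.05687812715768814), (0.08404666185379028, 0.06581348180770874), 3.206655502319336) [0.52465881 0.02278898 0.08302939] [0.61010443 0.09206981 0.10024728]
toB [0.43012299 0.01343521 0.09333721]
```

Emit:
{"api": "carry_out", "payload": {"deltas": [[[0,0,-0.05],0,0.0881],[[0,0,-0.05],-10,0.0881],[[0,0,-0.05],-10,0.0881],[[0,0,-0.05],-10,0.0881],[[0,0,0],-10,0.0881],[[0,0,0],-10,0.0881],[[0,0,0],-10,0.0881]]}}

```text
t: 1.02
tool_pos: [0.2625, -0.5945, 0.4384]
ee_rot: [-2.331, -2.105, -0.0]
wrist_force: [-0.4, -0.0, 0.7]
grip_width: 1.005
gripper_force: 0.0
```

Emit:
{"api": "carry_out", "payload": {"deltas": [[[0,0,0],-1.2,0.07],[[0.051,0.0156,0],0,0.07],[[0.051,0.0156,0],0,0.07],[[0.051,0.0156,0],0,0.07],[[0.051,0.0156,0],0,0.07],[[0.051,0.0156,0],0,0.07],[[0.05,0.0156,0],0,0.07],[[0.05,0.0156,-0.01],0,0.07],[[0,0,0],0,0.07],[[0,0,0],0,0.07]]}}

```text
t: 2.28
tool_pos: [0.4017, -0.2511, 0.4486]
ee_rot: [2.318, 2.12, -0.001]
wrist_force: [-1.0, -0.1, 0.1]
grip_width: 0.794
gripper_force: 0.0
```

Run:
```python
from h import *
st();f=grab('wrist');save(f,'w1.png',None,1.5)
B=toB(pts(f));ok=f['range_z']>0;hsv=cv2.cvtColor(f['frame'],cv2.COLOR_RGB2HSV)
k=ok&(abs(B[...,1]+.122)<.03)&(B[...,2]>.255)&(B[...,2]<.3)&(B[...,0]>.015)&(B[...,0]<.14)
b=B[k];o=np.argsort(b[:,0]);b=b[o];print(len(b))
for lo in np.arange(.015,.14,.008):
    q=b[(b[:,0]>=lo)&(b[:,0]<lo+.008)]
    if len(q):print(round(lo*1000),len(q),'y',np.round(np.percentile(q[:,1],[0,50,100])*1000,1),'z',np.round(np.percentile(q[:,2],[50,100])*1000,1))
# bamboo by hue
m=k&(hsv[...,0]>8)&(hsv[...,0]<28)&(hsv[...,1]>90)
q=B[m];print('bamboo',len(q),np.percentile(q,[2,50,98],axis=0) if len(q) else '')
```

```text
t 2.27 B mm [ 104.  -122.8  448.6] yawerr 0.14 F(out,y,z) [-0.22 -1.02  0.15] w 70.0 gf 0.0
1281
15 35 y [-124.8 -122.7 -120.6] z [273.  274.2]
23 37 y [-124.8 -122.7 -120.6] z [273.  274.5]
31 41 y [-125.7 -122.7 -120.6] z [272.9 274.8]
39 42 y [-125.7 -123.1 -120.6] z [272.7 274.7]
47 48 y [-125.7 -123.1 -120.6] z [272.8 274.7]
55 104 y [-136.3 -123.1 -108.9] z [280.8 282.9]
63 251 y [-136.8 -122.6 -109. ] z [272.9 282.1]
71 44 y [-125.5 -123.  -120.6] z [272.8 274.3]
79 46 y [-125.5 -122.5 -120.6] z [272.6 275.2]
87 49 y [-125.4 -122.5 -120.5] z [272.6 274.6]
95 87 y [-137.5 -123.4 -108.3] z [280.3 282.3]
103 376 y [-138.  -123.4 -108.3] z [280.5 283. ]
111 49 y [-125.3 -122.4 -120.5] z [272.8 274.4]
119 47 y [-126.2 -123.3 -120.5] z [276.9 281.8]
127 25 y [-126.1 -123.3 -120.5] z [279.8 282.2]
bamboo 415 [[ 0.10121519 -0.13740809  0.25538371]
 [ 0.10725172 -0.12247254  0.28059552]
 [ 0.11034669 -0.10862606  0.28220538]]
```

View pics/w1.png

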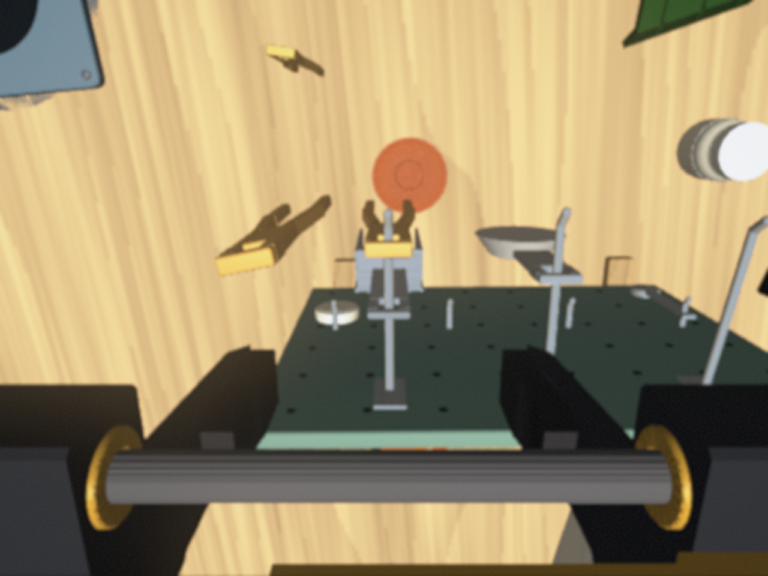

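The medium tongs' head (yellow bar at (388,248)) and the wire are centred between the fingers, and the scoop head is at (389,313). Straddling now.

Emit:
{"api": "carry_out", "payload": {"deltas": [[[0.001,0,0.05],0,0.07],[[0,0,0.05],0,0.06],[[0,0,0.05],0,0.055],[[0,0,0.045],0,0.05],[[0,0,0.03],0,0.05],[[0,0,0],0,0.05]], "newtons": 8}}

```text
t: 3.08
tool_pos: [0.4001, -0.2499, 0.2217]
ee_rot: [-2.315, -2.116, 0.002]
wrist_force: [-1.3, 0.3, 0.0]
grip_width: 0.566
gripper_force: 0.0
```

```bash
python3 -c "
from h import *
st()"
```

```text
t 3.08 B mm [ 105.1 -124.5  221.7] yawerr 0.17 F(out,y,z) [ 0.16 -1.31  0.02] w 49.9 gf 0.0
```

Emit:
{"api": "carry_out", "payload": {"deltas": [[[0,0.0013,-0.001],0,0.05],[[0,0,0],0,0.035],[[0,0,0],0,0.026],[[0,0,0],0,0.024],[[0,0,0],0,0.024]], "newtons": 8}}

```text
t: 3.7
tool_pos: [0.4037, -0.2497, 0.2251]
ee_rot: [2.315, 2.122, 0.0]
wrist_force: [0.2, -0.5, 2.7]
grip_width: 0.337
gripper_force: 8.0
```

```bash
python3 -c "
from h import *
st()"
```

```text
t 3.70 B mm [ 105.5 -121.   225.1] yawerr -0.0 F(out,y,z) [-0.5   0.29  2.71] w 29.7 gf 8.0
```

Emit:
{"api": "carry_out", "payload": {"deltas": [[[0,0,0],0,0.024]], "newtons": 15}}

```text
t: 3.82
tool_pos: [0.4037, -0.2498, 0.225]
ee_rot: [2.315, 2.122, 0.0]
wrist_force: [0.0, -1.6, 3.3]
grip_width: 0.34
gripper_force: 15.0
```

```bash
python3 -c "
from h import *
st()
for i in range(3): f=grab('wrist'); st()
save(f,'w2.png',None,1.5)"
```

```text
t 3.83 B mm [ 105.5 -120.9  225. ] yawerr -0.0 F(out,y,z) [-1.56  0.18  3.32] w 29.9 gf 15.0
t 3.88 B mm [ 105.5 -120.9  225. ] yawerr 0.0 F(out,y,z) [-0.88 -0.24  2.47] w 29.9 gf 15.0
t 3.92 B mm [ 105.5 -120.9  224.9] yawerr -0.0 F(out,y,z) [-0.16 -0.44  2.14] w 29.6 gf 15.0
t 3.98 B mm [ 105.6 -121.   224.9] yawerr -0.0 F(out,y,z) [-0.72  0.31  2.54] w 29.7 gf 15.0
```

View pics/w2.png

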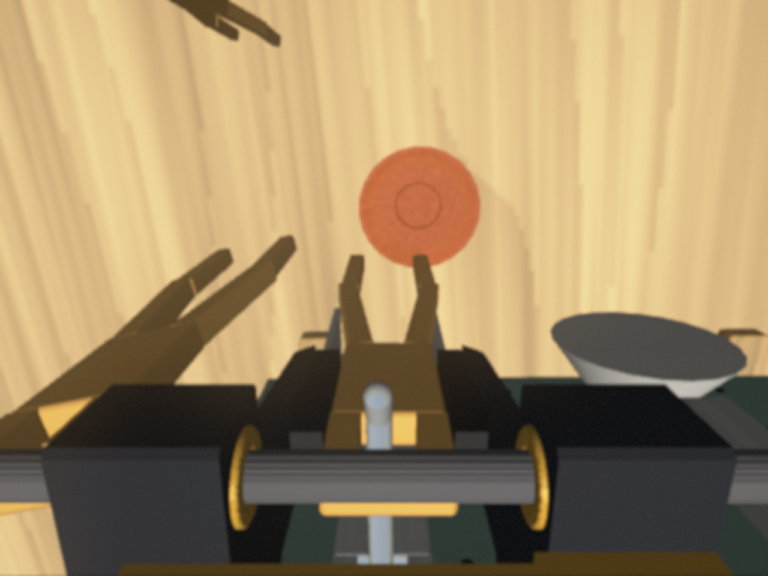

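The tongs' head is gripped, with the wire (377,420) running through the eye a little left of centre. I'll shift 1.5 mm sideways, then lift in small steps and watch the force.

Emit:
{"api": "carry_out", "payload": {"deltas": [[[0,-0.001,-0.003],0,0.024],[[0,0,0],0,0.024]], "newtons": 20}}

```text
t: 4.22
tool_pos: [0.4021, -0.2492, 0.2275]
ee_rot: [-2.315, -2.122, 0.0]
wrist_force: [-0.6, -0.6, -1.5]
grip_width: 0.33
gripper_force: 20.0
```

Emit:
{"api": "carry_out", "payload": {"deltas": [[[0,0,-0.0035],0,0.024],[[0,0,0],0,0.024]]}}

```text
t: 4.47
tool_pos: [0.4026, -0.2494, 0.2314]
ee_rot: [2.316, 2.123, 0.0]
wrist_force: [-0.6, -0.7, -1.0]
grip_width: 0.339
gripper_force: 20.0
```

```bash
python3 -c "
from h import *
st()"
```

```text
t 4.47 B mm [ 105.7 -122.1  231.4] yawerr -0.01 F(out,y,z) [-0.72 -0.51 -1.02] w 29.9 gf 20.0
```

Emit:
{"api": "carry_out", "payload": {"deltas": [[[0,0,-0.004],0,0.024],[[0,0,0],0,0.024]]}}

```text
t: 4.72
tool_pos: [0.4027, -0.2495, 0.2355]
ee_rot: [2.315, 2.123, 0.0]
wrist_force: [-0.1, 0.3, -0.6]
grip_width: 0.336
gripper_force: 20.0
```

Emit:
{"api": "carry_out", "payload": {"deltas": [[[0.008,0,0],0,0.024],[[0.008,0,0],0,0.024],[[0,0,0],0,0.024]]}}

```text
t: 5.1
tool_pos: [0.404, -0.2325, 0.2352]
ee_rot: [-2.314, -2.125, -0.0]
wrist_force: [-0.7, 0.3, -1.8]
grip_width: 0.337
gripper_force: 20.0
```

```bash
python3 -c "
from h import *
st()"
```

```text
t 5.10 B mm [ 122.7 -122.1  235.2] yawerr -0.1 F(out,y,z) [ 0.21 -0.75 -1.77] w 29.6 gf 20.0
```

Emit:
{"api": "carry_out", "payload": {"deltas": [[[0.007,0,0],0,0.024],[[0.007,0,0],0,0.024],[[0,0,0],0,0.024]]}}

```text
t: 5.48
tool_pos: [0.4052, -0.2189, 0.2352]
ee_rot: [-2.315, -2.124, -0.0]
wrist_force: [-0.0, -0.2, -1.4]
grip_width: 0.338
gripper_force: 20.0
```

Emit:
{"api": "carry_out", "payload": {"deltas": [[[0.01,0,0],0,0.024],[[0.025,0,0],0,0.024],[[0.025,0,-0.02],0,0.024],[[0,0,-0.01],0,0.024]]}}

```text
t: 5.98
tool_pos: [0.4109, -0.1579, 0.2661]
ee_rot: [2.311, 2.126, 0.001]
wrist_force: [0.4, -0.5, -2.2]
grip_width: 0.337
gripper_force: 20.0
```

Run:
```python
from h import *
st();f=grab('wrist');save(f,'w3.png',None,1.5)
B=toB(pts(f));ok=f['range_z']>0
for d in range(200,120,-6):
    k=ok&(B[...,0]>d/1e3)&(B[...,0]<(d+6)/1e3)&(abs(B[...,1]+.122)<.03)&(B[...,2]>.24)
    if k.sum():q=B[k];print(d,k.sum(),np.round(np.percentile(q[:,1:],[2,50,98],axis=0)*1000).tolist())
```

```text
t 5.97 B mm [ 197.6 -121.7  266.1] yawerr -0.2 F(out,y,z) [-0.5   0.4  -2.16] w 29.7 gf 20.0
200 5934 [[-144.0, 245.0], [-122.0, 290.0], [-99.0, 341.0]]
194 1608 [[-144.0, 293.0], [-122.0, 321.0], [-99.0, 337.0]]
188 668 [[-144.0, 295.0], [-122.0, 321.0], [-99.0, 333.0]]
182 48 [[-144.0, 312.0], [-122.0, 323.0], [-99.0, 328.0]]
```

View pics/w3.png

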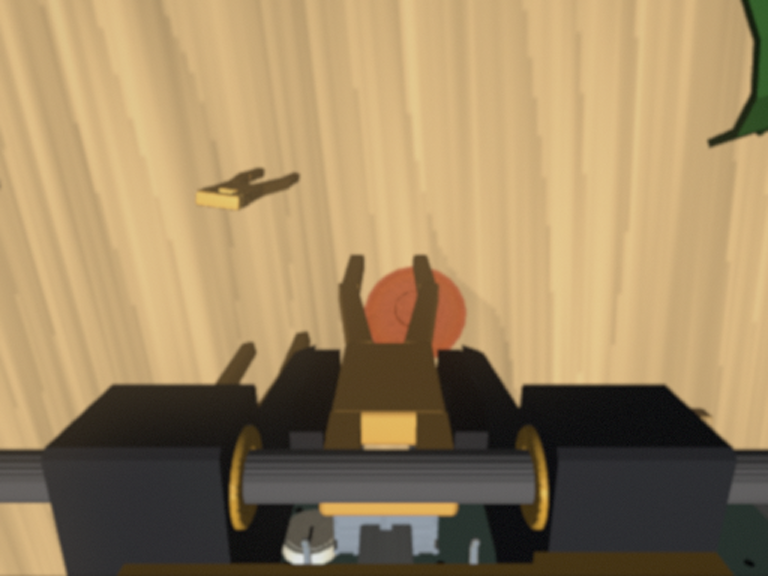

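The tongs are free and held squarely: the eye's lit floor is at (388,428), and nothing showed in the force. I'll rise and move beside the spare hook to measure its wire up close.

Emit:
{"api": "carry_out", "payload": {"deltas": [[[-0.01,0.03,-0.04],0.2,0.024],[[-0.015,0.04,-0.04],0,0.024],[[-0.015,0.04,-0.04],0,0.024],[[-0.015,0.04,-0.01],0,0.024],[[-0.01,0,0],0,0.024],[[0,0,0],0,0.024]]}}

```text
t: 6.78
tool_pos: [0.5525, -0.2395, 0.3939]
ee_rot: [-2.321, -2.115, 0.003]
wrist_force: [-0.5, -0.3, -0.3]
grip_width: 0.337
gripper_force: 20.0
```

Run:
```python
from h import *
st();f=grab('wrist');cv2.imwrite('pics/w4.png',f['frame'][...,::-1])
B=toB(pts(f));ok=f['range_z']>0
def prof(y0):
    A=[]
    for d in range(15,136,8):
        k=ok&(B[...,0]>d/1e3)&(B[...,0]<(d+8)/1e3)&(abs(B[...,1]-y0)<.012)&(B[...,2]>.255)&(B[...,2]<.31)
        if k.sum()>3:q=B[k];print(d,k.sum(),np.round(np.percentile(q[:,1],[2,50,98])*1000,1).tolist(),np.round(np.percentile(q[:,2],[50,98])*1000,1).tolist())
    k=ok&(B[...,0]>.015)&(B[...,0]<.115)&(abs(B[...,1]-y0)<.008)&(B[...,2]>.255)&(B[...,2]<.31)
    b=B[k]
    if len(b): print('fit z',np.polyfit(b[:,0],b[:,2],1),'y',np.polyfit(b[:,0],b[:,1],1))
prof(.097)
k=ok&(abs(B[...,1]+.013)<.01)&(B[...,0]>.015)&(B[...,0]<.075)&(B[...,2]>.255)&(B[...,2]<.277);print('busy',k.sum(),np.median(B[k],0) if k.any() else '')
```

```text
t 6.78 B mm [128.6  26.4 393.9] yawerr 0.34 F(out,y,z) [-0.33 -0.49 -0.34] w 29.7 gf 20.0
47 5 [97.9, 98.8, 99.1] [281.3, 281.6]
55 46 [94.2, 96.8, 99.3] [282.0, 283.3]
63 57 [94.0, 96.1, 99.3] [283.2, 284.7]
71 61 [94.1, 96.2, 99.7] [284.3, 285.8]
79 65 [94.0, 96.1, 99.3] [285.5, 287.4]
87 64 [93.8, 96.2, 99.3] [286.8, 288.0]
95 70 [94.0, 96.0, 99.6] [288.2, 289.8]
103 69 [93.7, 96.1, 99.4] [289.3, 291.0]
111 71 [93.7, 96.0, 99.4] [290.3, 292.8]
119 64 [93.7, 95.3, 99.2] [297.9, 301.5]
127 28 [94.1, 96.3, 98.7] [299.9, 302.0]
fit z [0.15515979 0.27255801] y [-0.01038345  0.09726816]
busy 0
```

Emit:
{"api": "carry_out", "payload": {"deltas": [[[0.03,0.03,0],-0.3,0.024],[[0.026,0.0404,0.03],0,0.024],[[0,0,0.05],0,0.024],[[0,0,0.04],0,0.024],[[0,0,0.0187],0,0.024],[[0,0,0],0,0.024],[[0,0,0],0,0.024]]}}

```text
t: 7.7
tool_pos: [0.6298, -0.1885, 0.2586]
ee_rot: [2.312, 2.123, 0.003]
wrist_force: [-0.3, 0.5, -0.5]
grip_width: 0.338
gripper_force: 20.0
```

Run:
```python
from h import *
st();f=grab('wrist');save(f,'w5.png',None,1.5)
B=toB(pts(f));hsv=cv2.cvtColor(f['frame'],cv2.COLOR_RGB2HSV)
m=(hsv[...,0]>8)&(hsv[...,0]<28)&(hsv[...,1]>90)&(f['range_z']>0)
s=np.zeros_like(m);s[330:350,205:315]=1
q=B[m&s];print('top strip',len(q),np.percentile(q,[2,50,98],axis=0)*1000 if len(q) else '')
s[:]=0;s[270:300,235:280]=1
q=B[m&s&(hsv[...,2]>150)];print('eye floor',len(q),np.percentile(q,[2,50,98],axis=0)*1000 if len(q) else '')
```

```text
t 7.70 B mm [186.2  99.  258.6] yawerr -0.09 F(out,y,z) [ 0.43 -0.31 -0.51] w 29.8 gf 20.0
top strip 920 [[  1.70957704  68.01099542 108.03408549]
 [183.38510783  98.96053753 313.81439092]
 [207.37318922 133.9949006  340.50268334]]
eye floor 760 [[182.04042922  92.19896248 286.68533043]
 [186.73476261  99.16496362 287.84583924]
 [190.8544571  105.7951163  289.15030117]]
```

View pics/w5.png

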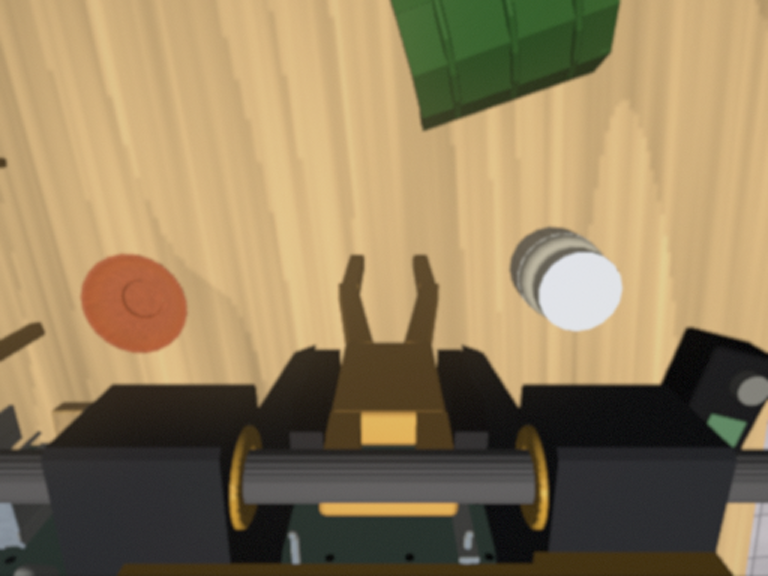

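The tongs are held squarely. The eye's lit floor at (388,428) gives an eye centre 38 mm above the TCP. I'll align the eye with the measured wire and approach.

Emit:
{"api": "carry_out", "payload": {"deltas": [[[-0.02,-0.0024,0.0025],0,0.024],[[-0.018,0,0],0,0.024],[[0,0,0],0,0.024],[[0,0,0],0,0.024]]}}

```text
t: 8.25
tool_pos: [0.6233, -0.2258, 0.254]
ee_rot: [-2.314, -2.124, -0.001]
wrist_force: [0.3, 1.2, -1.1]
grip_width: 0.334
gripper_force: 20.0
```

Run:
```python
from h import *
st()
```

```text
t 8.25 B mm [148.4  95.8 254. ] yawerr -0.09 F(out,y,z) [ 1.19  0.23 -1.07] w 29.4 gf 20.0
```

Emit:
{"api": "carry_out", "payload": {"deltas": [[[-0.005,0.0008,-0.002],0,0.024],[[0,0,0],0,0.024],[[0,0,0],0,0.024]]}}

```text
t: 8.62
tool_pos: [0.6238, -0.2307, 0.256]
ee_rot: [-2.314, -2.125, -0.0]
wrist_force: [0.3, 0.2, -0.7]
grip_width: 0.337
gripper_force: 20.0
```

Emit:
{"api": "carry_out", "payload": {"deltas": [[[-0.007,0,0],0,0.024],[[0,0,0],0,0.024]]}}

```text
t: 8.88
tool_pos: [0.6228, -0.2391, 0.2559]
ee_rot: [2.315, 2.123, -0.001]
wrist_force: [0.3, -0.2, -1.3]
grip_width: 0.339
gripper_force: 20.0
```

Run:
```python
from h import *
st();f=grab('wrist');save(f,'w6.png',(180,230,340,384),4)
```

```text
t 8.88 B mm [135.1  96.4 255.9] yawerr -0.03 F(out,y,z) [-0.18  0.32 -1.28] w 29.9 gf 20.0
```

View pics/w6.png

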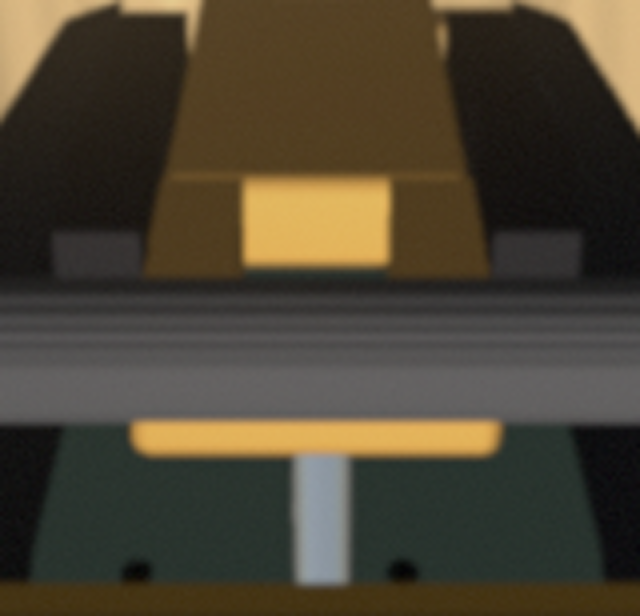

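The crop shows the wire (320,510) centred on the eye (316,220). Entering in small steps.

Emit:
{"api": "carry_out", "payload": {"deltas": [[[-0.004,0,0],0,0.024],[[0,0,0],0,0.024]]}}

```text
t: 9.18
tool_pos: [0.6226, -0.2425, 0.256]
ee_rot: [2.314, 2.124, -0.0]
wrist_force: [-0.1, -0.3, -0.9]
grip_width: 0.336
gripper_force: 20.0
```

Emit:
{"api": "carry_out", "payload": {"deltas": [[[-0.004,0,0],0,0.024],[[0,0,0],0,0.024]]}}

```text
t: 9.43
tool_pos: [0.6223, -0.2465, 0.256]
ee_rot: [2.314, 2.124, -0.0]
wrist_force: [-0.2, 1.1, -1.1]
grip_width: 0.341
gripper_force: 20.0
```

Emit:
{"api": "carry_out", "payload": {"deltas": [[[-0.003,0,0],0,0.024],[[0,0,0],0,0.024]]}}

```text
t: 9.68
tool_pos: [0.622, -0.2493, 0.256]
ee_rot: [2.314, 2.124, -0.0]
wrist_force: [0.1, 0.3, -2.1]
grip_width: 0.334
gripper_force: 20.0
```

Emit:
{"api": "carry_out", "payload": {"deltas": [[[-0.0025,0,0.002],0,0.024],[[-0.002,0,0.0015],0,0.024],[[0,0,0],0,0.024]]}}

```text
t: 10.05
tool_pos: [0.6216, -0.254, 0.2523]
ee_rot: [2.315, 2.124, -0.001]
wrist_force: [-1.0, -0.2, -1.5]
grip_width: 0.338
gripper_force: 20.0
```

Emit:
{"api": "carry_out", "payload": {"deltas": [[[-0.005,0,0.0025],0,0.024],[[-0.005,0,0.003],0,0.024],[[0,0,0],0,0.024]]}}

```text
t: 10.42
tool_pos: [0.6205, -0.2641, 0.2465]
ee_rot: [-2.315, -2.123, 0.001]
wrist_force: [0.6, -1.0, -1.3]
grip_width: 0.336
gripper_force: 20.0
```

Run:
```python
from h import *
st()
```

```text
t 10.43 B mm [110.   96.3 246.5] yawerr -0.05 F(out,y,z) [-0.93  0.73 -1.26] w 29.6 gf 20.0
```

Emit:
{"api": "carry_out", "payload": {"deltas": [[[-0.0155,0,0.0026],0,0.024],[[-0.0155,0,0.0026],0,0.024],[[0,0,0],0,0.024]]}}

```text
t: 10.8
tool_pos: [0.6173, -0.2972, 0.2412]
ee_rot: [2.318, 2.121, -0.002]
wrist_force: [0.2, 0.0, -0.8]
grip_width: 0.333
gripper_force: 20.0
```

Emit:
{"api": "carry_out", "payload": {"deltas": [[[-0.0155,0,0.0026],0,0.024],[[-0.0155,0,0.0026],0,0.024],[[0,0,0],0,0.024]]}}

```text
t: 11.18
tool_pos: [0.6147, -0.3277, 0.236]
ee_rot: [-2.317, -2.121, 0.002]
wrist_force: [-0.0, 0.1, -1.3]
grip_width: 0.335
gripper_force: 20.0
```

Run:
```python
from h import *
st()
```

```text
t 11.18 B mm [ 46.2  96.  236. ] yawerr 0.07 F(out,y,z) [ 0.07 -0.04 -1.34] w 29.5 gf 20.0
```

Emit:
{"api": "carry_out", "payload": {"deltas": [[[0,0,0.0025],0,0.024],[[0,0,0],0,0.024]]}}

```text
t: 11.42
tool_pos: [0.6159, -0.3245, 0.2341]
ee_rot: [-2.313, -2.126, -0.0]
wrist_force: [0.3, 0.3, -1.3]
grip_width: 0.339
gripper_force: 20.0
```

Emit:
{"api": "carry_out", "payload": {"deltas": [[[0,0,0.001],0,0.024],[[0,0,0],0,0.024]]}}

```text
t: 11.68
tool_pos: [0.616, -0.3246, 0.2336]
ee_rot: [2.313, 2.125, 0.001]
wrist_force: [-1.2, 1.1, 0.9]
grip_width: 0.336
gripper_force: 20.0
```

Emit:
{"api": "carry_out", "payload": {"deltas": [[[0,0,0.0002],0,0.024],[[0,0,0],0,0.034],[[0,0,0],0,0.044],[[0,0,0],0,0.054],[[0,0,0],0,0.06],[[0,0,0],0,0.06]], "newtons": 8}}

```text
t: 12.42
tool_pos: [0.6157, -0.3252, 0.2329]
ee_rot: [2.314, 2.125, -0.0]
wrist_force: [0.3, -0.6, 0.1]
grip_width: 0.68
gripper_force: 0.0
```

Emit:
{"api": "carry_out", "payload": {"deltas": [[[0,0,-0.02],0,0.06],[[0,0,-0.05],0,0.06],[[0,0,-0.06],0,0.06],[[0,0,-0.06],0,0.06],[[0.01,0,0],0,0.06],[[0,0,0],0,0.06]]}}

```text
t: 13.18
tool_pos: [0.6167, -0.314, 0.4236]
ee_rot: [2.312, 2.127, 0.001]
wrist_force: [-0.1, -0.1, -0.9]
grip_width: 0.676
gripper_force: 0.0
```

Run:
```python
from h import *
st();f=grab('wrist');g=grab('side')
for nm,f in(('w',f),('s',g)):
    B=toB(pts(f));hsv=cv2.cvtColor(f['frame'],cv2.COLOR_RGB2HSV)
    k=(f['range_z']>0)&(abs(B[...,1]-.097)<.03)&(B[...,0]>.01)&(B[...,0]<.14)&(hsv[...,0]>8)&(hsv[...,0]<28)&(hsv[...,1]>90)&(B[...,2]>.07)&(B[...,2]<.31)
    print(nm,k.sum(),np.percentile(B[k],[2,50,98],axis=0) if k.any() else '')
st()
```

```text
t 13.18 B mm [ 60.   96.8 423.6] yawerr -0.21 F(out,y,z) [-0.12 -0.12 -0.9 ] w 59.6 gf 0.0
w 1264 [[0.04534978 0.07610355 0.10408459]
 [0.05457421 0.09647439 0.25730277]
 [0.05980017 0.11769482 0.29000778]]
s 186 [[0.04411951 0.07510761 0.09276417]
 [0.05439079 0.09457309 0.21229735]
 [0.06243739 0.11668723 0.28814395]]
t 13.28 B mm [ 58.8  96.1 421.7] yawerr -0.12 F(out,y,z) [0.78 0.29 0.17] w 60.1 gf 0.0
```

The tongs hang about 50 mm out, in the rear half. Next is the scoop.

Emit:
{"api": "carry_out", "payload": {"deltas": [[[0,-0.04,-0.01],0,0.06],[[0,-0.045,0],0,0.06],[[0,-0.045,0],0,0.06],[[0,-0.045,0],0,0.06],[[0,-0.0445,0],0,0.055],[[0,0,0],0,0.05],[[0,0,0],0,0.05]]}}

```text
t: 14.15
tool_pos: [0.398, -0.2966, 0.4324]
ee_rot: [-2.313, -2.124, -0.0]
wrist_force: [-0.3, -0.3, 0.2]
grip_width: 0.567
gripper_force: 0.0
```

Run:
```python
from h import *
st();f=grab('wrist');B=toB(pts(f))
k=(f['range_z']>0)&(abs(B[...,1]+.122)<.02)&(B[...,2]>.276)&(B[...,2]<.29)&(B[...,0]<.1);print('scoop top',k.sum(),np.percentile(B[k],[2,50,98],axis=0))
k=(f['range_z']>0)&(abs(B[...,1]+.122)<.006)&(B[...,2]>.268)&(B[...,2]<.277)&(B[...,0]>.07)&(B[...,0]<.112);print('wire',k.sum(),np.percentile(B[k],[2,50,98],axis=0))
st()
```

```text
t 14.15 B mm [  58.3 -122.6  432.4] yawerr -0.1 F(out,y,z) [-0.28 -0.28  0.17] w 50.0 gf 0.0
scoop top 465 [[ 0.00043801 -0.14045428  0.27629444]
 [ 0.00412252 -0.12224607  0.28122689]
 [ 0.0642603  -0.10339274  0.28965505]]
wire 323 [[ 0.0716749  -0.12587295  0.27037867]
 [ 0.09158903 -0.12316293  0.27277069]
 [ 0.11109273 -0.12045626  0.27431663]]
t 14.20 B mm [  58.5 -122.1  432.4] yawerr -0.14 F(out,y,z) [-0.64 -0.15 -0.37] w 49.7 gf 0.0
```

Emit:
{"api": "carry_out", "payload": {"deltas": [[[0.003,-0.0005,0.05],0.1,0.05],[[0,0,0.05],0,0.05],[[0,0,0.05],0,0.05],[[0,0,0.04],0,0.05],[[0,0,0.0195],0,0.05],[[0,0,0],0,0.045],[[0,0,0],0,0.045]]}}

```text
t: 15.08
tool_pos: [0.3987, -0.2936, 0.224]
ee_rot: [2.314, 2.123, 0.001]
wrist_force: [-0.5, -0.5, 0.5]
grip_width: 0.507
gripper_force: 0.0
```

Run:
```python
from h import *
st()
```

```text
t 15.07 B mm [  61.4 -122.2  224. ] yawerr -0.05 F(out,y,z) [-0.56 -0.41  0.51] w 44.7 gf 0.0
```

Emit:
{"api": "carry_out", "payload": {"deltas": [[[0,-0.0007,0.001],0,0.04],[[0,0,0],0,0.03],[[0,0,0],0,0.024],[[0,0,0],0,0.022],[[0,0,0],0,0.022]], "newtons": 8}}

```text
t: 15.7
tool_pos: [0.3971, -0.2936, 0.2227]
ee_rot: [2.315, 2.122, 0.0]
wrist_force: [-0.4, -1.3, 2.3]
grip_width: 0.322
gripper_force: 8.0
```

Run:
```python
from h import *
st()
```

```text
t 15.70 B mm [  61.2 -123.8  222.7] yawerr -0.0 F(out,y,z) [-1.31 -0.33  2.3 ] w 28.4 gf 8.0
```

Emit:
{"api": "carry_out", "payload": {"deltas": [[[0,0,0],0,0.02],[[0,0.0008,-0.004],0,0.02],[[0,0,0],0,0.02]], "newtons": 30}}

```text
t: 16.08
tool_pos: [0.3975, -0.2934, 0.2264]
ee_rot: [-2.315, -2.123, 0.0]
wrist_force: [-0.0, 0.4, -1.3]
grip_width: 0.311
gripper_force: 30.0
```

Emit:
{"api": "carry_out", "payload": {"deltas": [[[0,0,-0.002],0,0.02],[[0,0,0],0,0.02]]}}

```text
t: 16.32
tool_pos: [0.3976, -0.2935, 0.2284]
ee_rot: [-2.316, -2.123, 0.0]
wrist_force: [0.5, -0.1, -1.5]
grip_width: 0.314
gripper_force: 30.0
```

Run:
```python
from h import *
st()
```

```text
t 16.32 B mm [  61.4 -123.2  228.4] yawerr -0.01 F(out,y,z) [-0.11  0.49 -1.45] w 27.7 gf 30.0
```

Emit:
{"api": "carry_out", "payload": {"deltas": [[[0.012,0.0003,0],0,0.02],[[0.0125,0,0],0,0.02],[[0.0125,0,0],0,0.02],[[0.01,0,0],0,0.02],[[0,0,-0.003],0,0.02],[[0,0,0],0,0.02]]}}

```text
t: 17.08
tool_pos: [0.4022, -0.2472, 0.2318]
ee_rot: [2.315, 2.122, -0.0]
wrist_force: [0.5, -0.3, -2.0]
grip_width: 0.313
gripper_force: 30.0
```

Run:
```python
from h import *
st()
```

```text
t 17.07 B mm [ 108.  -122.7  231.8] yawerr 0.01 F(out,y,z) [-0.25  0.49 -2.03] w 27.6 gf 30.0
```

Emit:
{"api": "carry_out", "payload": {"deltas": [[[0.008,0,-0.001],0,0.02],[[0.005,0,-0.0015],0,0.02],[[0,0,0],0,0.02]]}}

```text
t: 17.45
tool_pos: [0.4033, -0.2333, 0.234]
ee_rot: [2.315, 2.124, 0.0]
wrist_force: [-1.3, 1.2, -1.7]
grip_width: 0.31
gripper_force: 30.0
```

Emit:
{"api": "carry_out", "payload": {"deltas": [[[0.006,0,-0.0005],0,0.02],[[0.008,0,0],0,0.02],[[0.008,0,0],0,0.02],[[0,0,0],0,0.02]]}}

```text
t: 17.95
tool_pos: [0.4052, -0.211, 0.2344]
ee_rot: [-2.314, -2.125, -0.0]
wrist_force: [0.3, 1.0, -1.9]
grip_width: 0.312
gripper_force: 30.0
```

Emit:
{"api": "carry_out", "payload": {"deltas": [[[0.03,0,-0.02],0,0.02],[[0.04,0,-0.03],0,0.02],[[0.04,0,-0.03],0,0.02],[[0.04,0,-0.03],0,0.02],[[0,0,0],0,0.02],[[0,0,0],0,0.02]]}}

```text
t: 18.7
tool_pos: [0.4177, -0.0633, 0.344]
ee_rot: [-2.316, -2.122, 0.001]
wrist_force: [-0.2, -0.6, -2.0]
grip_width: 0.312
gripper_force: 30.0
```

Run:
```python
from h import *
s=st();print(s['tool_pos']);f=grab('top');g=grab('wrist')
h=pts(f)
for nm,h,r in(('top',pts(f),f['range_z']),('w',pts(g),g['range_z']),('s',pts(grab('side')),1)):
    m=(h[...,2]>.085)&(h[...,2]<.103)&(abs(h[...,0]-.567)<.06)&(abs(h[...,1]-.057)<.06)&(r>0)
    w=h[m][:,:2];print(nm,len(w),end=' ')
    if len(w)>5:
        print(cv2.minAreaRect((w*1000).astype(np.float32)),toB(np.r_[np.array(cv2.minAreaRect((w*1000).astype(np.float32))[0])/1000,.09]))
        im=np.zeros((140,140),np.uint8);ij=((w-[.497,-.013])*1000).astype(int);im[ij[:,1],ij[:,0]]=255
save(f,'top1.png',(180,150,260,220),7)
```

```text
t 18.70 B mm [ 292.5 -123.2  344. ] yawerr 0.03 F(out,y,z) [-0.61 -0.13 -2.04] w 27.5 gf 30.0
[ 0.4176944  -0.06325938  0.34396706]
top 77 ((566.9646606445312, 57.66918182373047), (83.92823028564453, 65.29019165039062), 1.7487847805023193) [0.42595138 0.0150091  0.09      ]
w 1240 ((567.0451049804688, 55.53662109375), (85.28321838378906, 65.52531433105469), 2.1892850399017334) [0.42383385 0.01527435 0.09      ]
s 140 ((566.5736694335938, 56.83180236816406), (85.5728530883789, 75.97447967529297), 2.575587034225464) [0.42508322 0.01469227 0.09      ]
```

View pics/top1.png

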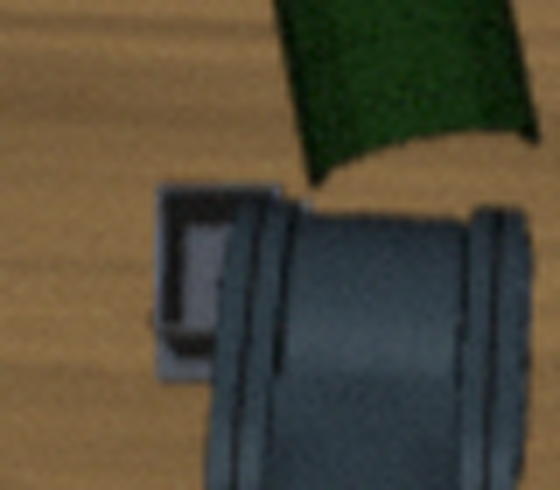

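The holder's inside (dark, at (190,270)) has its long side along world x with a yaw of about 2°. It's partly covered by the arm. Moving above it now.

Emit:
{"api": "carry_out", "payload": {"deltas": [[[0.0331,0.0346,0],0,0.02],[[0.0331,0.0346,0],0,0.02],[[0.0331,0.0346,0],0,0.02],[[0.033,0.0345,0],0,0.02],[[0,0,0],-7.2,0.02],[[0,0,0.04],0,0.02],[[0,0,0.035],0,0.02],[[0,0,0],0,0.02],[[0,0,0],0,0.02]]}}

```text
t: 19.98
tool_pos: [0.568, 0.0571, 0.2703]
ee_rot: [2.178, 2.263, 0.001]
wrist_force: [0.2, 0.3, -1.3]
grip_width: 0.312
gripper_force: 30.0
```

Run:
```python
from h import *
s=st();print(s['tool_pos']);g=grab('wrist');save(g,'w7.png',None,1.5)
for nm,f in(('w',g),('s',grab('side'))):
    h=pts(f);r=f['range_z']
    m=(h[...,2]>.085)&(h[...,2]<.103)&(abs(h[...,0]-.567)<.06)&(abs(h[...,1]-.057)<.06)&(r>0)
    w=h[m];print(nm,'rim',len(w),np.percentile(w,[2,98],axis=0).round(4).tolist() if len(w)>5 else '')
    m=(h[...,2]>.108)&(h[...,2]<.2)&(abs(h[...,0]-.567)<.05)&(abs(h[...,1]-.057)<.05)&(r>0)
    w=h[m];print('scoop',len(w),np.percentile(w,[2,98],axis=0).round(4).tolist() if len(w)>5 else '')
```

```text
t 19.98 B mm [425.5  16.1 270.3] yawerr -7.16 F(out,y,z) [ 0.37  0.17 -1.26] w 27.5 gf 30.0
[0.56798809 0.05710923 0.27032633]
w rim 883 [[0.5247, 0.059, 0.0882], [0.6085, 0.0927, 0.0977]]
scoop 493 [[0.5393, 0.0564, 0.1442], [0.5944, 0.0825, 0.1987]]
s rim 135 [[0.524, 0.0213, 0.0852], [0.6078, 0.0919, 0.0992]]
scoop 188 [[0.5393, 0.041, 0.144], [0.5939, 0.0815, 0.1976]]
```

View pics/w7.png

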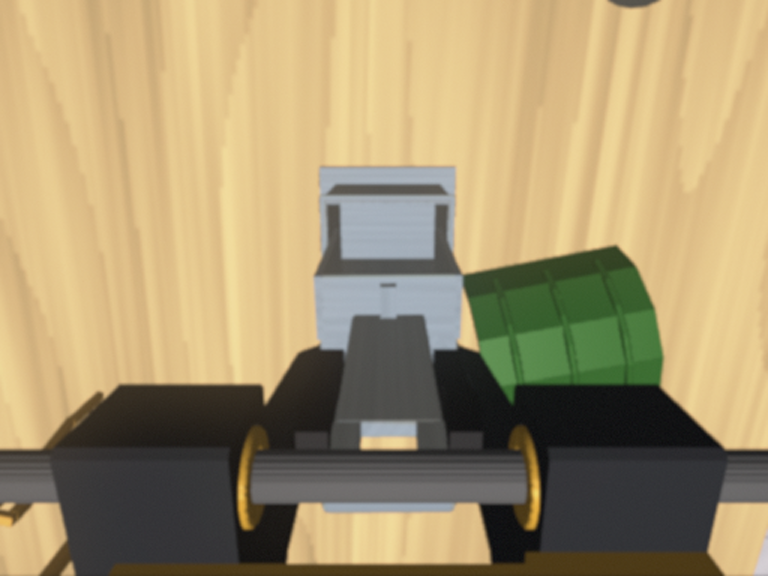

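The scoop is square to the holder, centred sideways. Its front edge (row 275) looks a bit forward, so I'll check for tilt.

Run:
```python
from h import *
for nm in('wrist','side'):
    f=grab(nm);h=pts(f)
    m0=(f['range_z']>0)&(abs(h[...,0]-.567)<.03)&(abs(h[...,1]-.06)<.045)
    for z in range(136,276,8):
        m=m0&(h[...,2]>z/1e3)&(h[...,2]<=(z+8)/1e3)
        if m.sum()>3:print(nm,z,m.sum(),'y',np.percentile(h[m][:,1],[3,50,97]).round(4),'x',np.percentile(h[m][:,0],[3,97]).round(3))
```

```text
wrist 136 4 y [0.0555 0.0566 0.0578] x [0.551 0.584]
wrist 144 40 y [0.0558 0.058  0.0826] x [0.542 0.592]
wrist 152 79 y [0.0589 0.0744 0.083 ] x [0.54  0.595]
wrist 160 75 y [0.0612 0.0742 0.0827] x [0.54  0.594]
wrist 168 72 y [0.0641 0.0762 0.0824] x [0.54  0.595]
wrist 176 75 y [0.067  0.0781 0.0822] x [0.54  0.595]
wrist 184 70 y [0.0683 0.0782 0.082 ] x [0.54  0.595]
wrist 192 79 y [0.0701 0.0782 0.0816] x [0.54  0.595]
wrist 200 54 y [0.0715 0.0788 0.0814] x [0.54  0.595]
wrist 208 70 y [0.0748 0.0786 0.0812] x [0.54  0.595]
wrist 216 50 y [0.0758 0.0785 0.081 ] x [0.54  0.595]
wrist 224 2862 y [0.0501 0.0674 0.0794] x [0.541 0.595]
wrist 232 1140 y [0.0606 0.0697 0.079 ] x [0.543 0.593]
wrist 240 307 y [0.0623 0.0632 0.064 ] x [0.555 0.581]
wrist 248 334 y [0.0621 0.0629 0.0637] x [0.555 0.581]
wrist 256 386 y [0.0617 0.0627 0.0635] x [0.555 0.581]
wrist 264 491 y [0.0616 0.0625 0.0673] x [0.553 0.584]
wrist 272 973 y [0.0613 0.0628 0.0693] x [0.544 0.592]
side 136 4 y [0.0444 0.0456 0.0497] x [0.561 0.593]
side 144 21 y [0.0443 0.0474 0.0706] x [0.541 0.593]
side 152 27 y [0.0433 0.0504 0.0794] x [0.539 0.594]
side 160 28 y [0.0426 0.0482 0.0797] x [0.54  0.595]
side 168 27 y [0.0423 0.0482 0.0767] x [0.54  0.593]
side 176 27 y [0.0433 0.0493 0.0823] x [0.539 0.593]
side 184 24 y [0.043  0.0475 0.0802] x [0.541 0.594]
side 192 30 y [0.043  0.0523 0.0809] x [0.539 0.593]
side 200 15 y [0.0406 0.0569 0.0815] x [0.538 0.593]
side 208 9 y [0.0617 0.0696 0.0782] x [0.539 0.594]
side 216 6 y [0.0427 0.0698 0.0796] x [0.539 0.593]
side 224 62 y [0.0421 0.0647 0.0802] x [0.54  0.595]
side 232 30 y [0.0546 0.0651 0.0781] x [0.547 0.592]
side 240 12 y [0.0588 0.0618 0.0662] x [0.557 0.577]
side 248 13 y [0.0589 0.0616 0.0647] x [0.554 0.578]
side 256 15 y [0.0573 0.0602 0.0634] x [0.556 0.58 ]
side 264 13 y [0.0582 0.0608 0.0648] x [0.555 0.583]
side 272 30 y [0.0555 0.062  0.0682] x [0.542 0.593]
```

Emit:
{"api": "carry_out", "payload": {"deltas": [[[-0.0065,-0.001,0],0,0.02],[[0,0,0.02],0,0.02],[[0,0,0.02],0,0.02],[[0,0,0.015],0,0.02],[[0,0,0],0,0.02]]}}

```text
t: 20.8
tool_pos: [0.566, 0.0504, 0.2136]
ee_rot: [-2.177, -2.263, 0.002]
wrist_force: [-0.0, -0.2, -1.7]
grip_width: 0.312
gripper_force: 30.0
```

Emit:
{"api": "carry_out", "payload": {"deltas": [[[0,0,0.02],0,0.02],[[0,0,0.02],0,0.02],[[0,0,0.02],0,0.02],[[0,0,0.012],0,0.02],[[0,0,0],0,0.02]]}}

```text
t: 21.42
tool_pos: [0.5659, 0.0508, 0.1413]
ee_rot: [-2.177, -2.263, 0.002]
wrist_force: [0.1, -0.0, -1.7]
grip_width: 0.31
gripper_force: 30.0
```

Run:
```python
from h import *
s=st();print(s['tool_pos'])
```

```text
t 21.43 B mm [419.   14.5 141.3] yawerr -7.22 F(out,y,z) [-0.    0.06 -1.65] w 27.3 gf 30.0
[0.56589819 0.05082012 0.14125658]
```

Free in the pocket. Now I'll feel for the floor.

Emit:
{"api": "carry_out", "payload": {"deltas": [[[0,0,0.006],0,0.02],[[0,0,0],0,0.02]]}}

```text
t: 21.68
tool_pos: [0.5666, 0.0509, 0.1364]
ee_rot: [2.178, 2.264, 0.0]
wrist_force: [-0.6, -0.3, -1.3]
grip_width: 0.316
gripper_force: 30.0
```

Emit:
{"api": "carry_out", "payload": {"deltas": [[[0,0,0.002],0,0.02],[[0,0,0],0,0.02]]}}

```text
t: 21.92
tool_pos: [0.5666, 0.0508, 0.1345]
ee_rot: [2.178, 2.264, 0.0]
wrist_force: [-0.0, 0.4, -1.1]
grip_width: 0.306
gripper_force: 30.0
```

Emit:
{"api": "carry_out", "payload": {"deltas": [[[0,0,0.001],0,0.02],[[0,0,0],0,0.02]]}}

```text
t: 22.18
tool_pos: [0.5665, 0.0508, 0.1334]
ee_rot: [-2.178, -2.264, 0.0]
wrist_force: [-0.7, 1.0, -1.8]
grip_width: 0.313
gripper_force: 30.0
```

Emit:
{"api": "carry_out", "payload": {"deltas": [[[0,0,0.001],0,0.02],[[0,0,0],0,0.02]]}}

```text
t: 22.42
tool_pos: [0.5665, 0.0508, 0.1323]
ee_rot: [-2.178, -2.264, 0.0]
wrist_force: [-0.9, 0.2, -1.6]
grip_width: 0.313
gripper_force: 30.0
```

Emit:
{"api": "carry_out", "payload": {"deltas": [[[0,0,0.001],0,0.02],[[0,0,0],0,0.02]]}}

```text
t: 22.68
tool_pos: [0.5667, 0.051, 0.1317]
ee_rot: [2.178, 2.264, 0.0]
wrist_force: [-0.2, 0.1, 3.3]
grip_width: 0.311
gripper_force: 30.0
```

Emit:
{"api": "carry_out", "payload": {"deltas": [[[0,0,0.001],0,0.02],[[0,0,0],0,0.02]]}}

```text
t: 22.92
tool_pos: [0.567, 0.0513, 0.1316]
ee_rot: [2.177, 2.264, 0.001]
wrist_force: [-2.6, 1.4, 9.2]
grip_width: 0.312
gripper_force: 30.0
```

The scoop is on the floor. Easing off, opening and retreating.

Emit:
{"api": "carry_out", "payload": {"deltas": [[[0,0,-0.001],0,0.02],[[0,0,0],0,0.02],[[0,0,0],0,0.034],[[0,0,0],0,0.045],[[0,0,0],0,0.06],[[0,0,0],0,0.06]], "newtons": 8}}

```text
t: 23.68
tool_pos: [0.5665, 0.0508, 0.1313]
ee_rot: [-2.178, -2.264, 0.0]
wrist_force: [-0.4, -0.1, -0.1]
grip_width: 0.674
gripper_force: 0.0
```

Emit:
{"api": "carry_out", "payload": {"deltas": [[[0,0,-0.02],0,0.06],[[0,0,-0.05],0,0.06],[[0,0,-0.06],0,0.06],[[0,0,-0.06],0,0.06],[[0,0,-0.03],0,0.06],[[0,0,0],0,0.06],[[0,0,0],0,0.06]]}}

```text
t: 24.55
tool_pos: [0.566, 0.0507, 0.3511]
ee_rot: [-2.178, -2.264, 0.001]
wrist_force: [-0.8, 0.2, 0.1]
grip_width: 0.68
gripper_force: 0.0
```

Run:
```python
from h import *
s=st();f=grab('wrist');g=grab('side')
for nm,f in(('wrist',f),('side',g)):
    h=pts(f);m=(f['range_z']>0)&(abs(h[...,0]-.567)<.03)&(abs(h[...,1]-.055)<.03)&(h[...,2]>.12)&(h[...,2]<.21)
    print(nm,m.sum(),np.percentile(h[m],[2,50,98],axis=0).round(4).tolist())
f=g;B=toB(pts(f));hsv=cv2.cvtColor(f['frame'],cv2.COLOR_RGB2HSV)
k=(f['range_z']>0)&(abs(B[...,1]-.097)<.03)&(B[...,0]>.01)&(B[...,0]<.14)&(hsv[...,0]>8)&(hsv[...,0]<28)&(hsv[...,1]>90)&(B[...,2]>.07)&(B[...,2]<.31)
print('tongs',k.sum(),np.percentile(B[k],[2,50,98],axis=0))
save(g,'fin.png',(190,110,350,260),4)
```

```text
t 24.55 B mm [419.   14.7 351.1] yawerr -7.21 F(out,y,z) [ 0.15 -0.85  0.13] w 59.9 gf 0.0
wrist 185 [[0.5517, 0.0781, 0.1843], [0.5652, 0.0809, 0.1868], [0.5788, 0.0832, 0.1881]]
side 81 [[0.5512, 0.0709, 0.1234], [0.5653, 0.0769, 0.1559], [0.5785, 0.0831, 0.1868]]
tongs 71 [[0.04485734 0.07353699 0.08791702]
 [0.05505061 0.08361709 0.24938609]
 [0.06476435 0.10272574 0.2884867 ]]
```

View pics/fin.png

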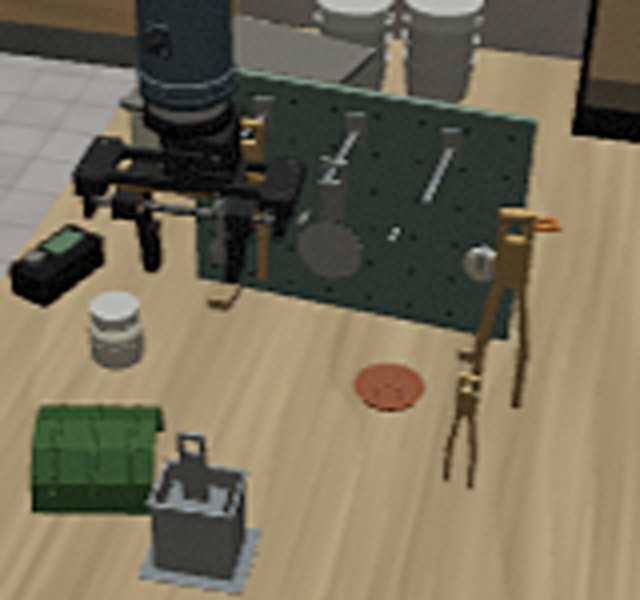

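The tongs hang at the rear of the spare hook. The scoop is in the holder, but its head at (192,445) leans toward +y. I'll measure how much and check that the mouth is down.

Run:
```python
from h import *
for nm in('wrist','side'):
    f=grab(nm);h=pts(f)
    m0=(f['range_z']>0)&(abs(h[...,0]-.567)<.034)&(abs(h[...,1]-.057)<.034)
    for z in range(0,200,8):
        m=m0&(h[...,2]>z/1e3)&(h[...,2]<=(z+8)/1e3)
        if m.sum()>3:print(nm,z,m.sum(),'y',np.percentile(h[m][:,1],[3,50,97]).round(4),'x',np.percentile(h[m][:,0],[3,97]).round(3))
f=grab('wrist');save(f,'w8.png',(150,80,370,300),2.7)
```

```text
wrist 0 277 y [0.0273 0.0313 0.0908] x [0.535 0.601]
wrist 8 88 y [0.0271 0.0292 0.0903] x [0.535 0.598]
wrist 16 49 y [0.0271 0.0282 0.0295] x [0.536 0.598]
wrist 24 98 y [0.0271 0.0881 0.0904] x [0.535 0.598]
wrist 32 50 y [0.027  0.0283 0.0294] x [0.536 0.599]
wrist 40 133 y [0.027  0.0289 0.0904] x [0.535 0.599]
wrist 48 70 y [0.0272 0.0282 0.0295] x [0.536 0.599]
wrist 56 108 y [0.0273 0.0881 0.0904] x [0.536 0.599]
wrist 64 91 y [0.0271 0.0282 0.0295] x [0.536 0.599]
wrist 72 69 y [0.0271 0.0283 0.0295] x [0.535 0.598]
wrist 80 264 y [0.0272 0.0788 0.0852] x [0.538 0.595]
wrist 88 1402 y [0.0263 0.0629 0.089 ] x [0.538 0.593]
wrist 96 242 y [0.0235 0.0289 0.0907] x [0.534 0.597]
wrist 184 180 y [0.0784 0.081  0.0832] x [0.553 0.578]
side 0 20 y [0.0848 0.0886 0.0904] x [0.539 0.597]
side 8 27 y [0.0838 0.0873 0.0905] x [0.536 0.599]
side 16 19 y [0.0855 0.088  0.09  ] x [0.539 0.592]
side 24 21 y [0.0836 0.087  0.0904] x [0.537 0.596]
side 32 23 y [0.0836 0.0871 0.0898] x [0.536 0.596]
side 40 20 y [0.0843 0.0876 0.0899] x [0.539 0.595]
side 48 22 y [0.0612 0.0862 0.0881] x [0.
[... 198 characters left out ...]
902] x [0.538 0.599]
side 88 89 y [0.026  0.0708 0.0897] x [0.537 0.597]
side 96 12 y [0.0398 0.0711 0.0902] x [0.543 0.576]
side 104 9 y [0.0689 0.0709 0.0729] x [0.556 0.576]
side 112 12 y [0.0697 0.072  0.0744] x [0.551 0.573]
side 120 9 y [0.0709 0.074  0.0751] x [0.552 0.577]
side 128 9 y [0.0708 0.0745 0.0771] x [0.552 0.572]
side 136 9 y [0.0727 0.0762 0.079 ] x [0.554 0.578]
side 144 11 y [0.0743 0.0763 0.0795] x [0.553 0.576]
side 152 9 y [0.0757 0.0779 0.0803] x [0.553 0.577]
side 160 10 y [0.0743 0.0767 0.0794] x [0.553 0.575]
side 168 4 y [0.0775 0.0801 0.0815] x [0.553 0.578]
side 176 10 y [0.0757 0.0808 0.0839] x [0.552 0.579]
side 184 8 y [0.0761 0.0804 0.0817] x [0.551 0.573]
```

View pics/w8.png

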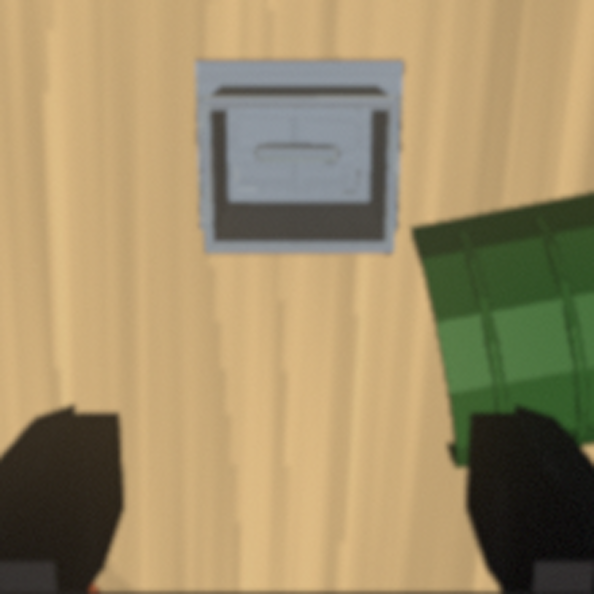

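The scoop leans about 7° against the front wall, which fits the pocket's slack, with its mouth on the floor. Everything else is in place, so I'm handing in.

```bash
python3 -c "
from station import arm
print(arm.close_job())"
```

```text
the job is handed in; nothing more can be done
None
```

I handed the job in at about 25 s of the 70 s. The tongs hang by their eye on the spare hook about 50 mm out (rear half). The scoop stands mouth down on the holder's floor, leaning about 7° against the +y wall, and I read under about 4 N at the wrist whenever I was working on either hook.

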